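# Charge the bench tumbler and hold its bayonet lid half turned

### The arm

A 6-joint arm with a two-finger parallel gripper is mounted at the origin on a cart in front of the work surface, level with it; the furniture and walls round the work are solid. World frame = base frame: x ahead of the robot, y to its left, z up, the work surface at z = 0. Lengths are in mm, angles in rad, forces in N, time in s.
With the tool pointing down it reaches from about 325 to 900 mm from the base axis. Payload 6.1 kg.
Tool frame: the origin (TCP) lies on the centre line of the jaws, within the pads' length; the fingertips stand 14 mm ahead of it and the grasp point (between the pads) lies 5 mm behind it; z points along the fingers, y is the line along which they close (so a half turn about z gives the same grasp; the last joint's range is limited). The gripper opens to 87 mm and grips with 3 to 60 N. Pads are 19 mm wide; open, the fingers measure 117 mm over their backs; the gripper's body (75 mm by 190 mm) begins 51 mm behind the grasp point.
Start: joints at [-1.302, 0.22, 1.526, -0, 1.395, -0.126], TCP at [240.382, -576.916, 236.538] pointing down, gripper open.
Joint ranges: [-2.98, 2.98], [-0.91, 2.08], [0.09, 2.57], [-1.24, 4.39], [0.2, 2.65], [-2.68, 2.68]. Speed limits (rad/s): [2.57, 2.57, 3.01, 3.14, 3.14, 3.14].

### API

Orientations are given as a unit quaternion [x, y, z, w].
In Python, from cell import telemetry, eyes, order gives the robot as it stands.
- The arm moves only by the shell command python3 -m pendant 'ROWS' [OPENING]. ROWS is text: rows parted by semicolons, each of 6 numbers parted by spaces: the shift along the tool's x, y, z in cm, then the turn, a rotation vector about the tool's x, y, z in rad. In form: dx dy dz ax ay az; .... A call has 1 to 12 rows; each row shifts and turns the commanded pose from where the row before left it, along the tool's axes as they then stand; what a row does not reach is not made up. A row lasts 1/8 s, in which the tool goes at most 62.5 mm and 10.7 degrees, less where a joint would pass 70% of its speed; a pose out of reach is approached as far as the arm can. A call with a gripper value outside its range is refused whole. OPENING is the closure, from -1 (fully open) to 1 (shut), set as the call begins (- or left out, the last holds). The fingers move at their own pace and stop on an object; the grip force is fixed at half the most. Time passes only in rows, so rows that do not move let the fingers close. It gives the time, the measured TCP pose, the force, the opening and the grip force at its end, in the units of the state.
- telemetry.get_state(): the state, without advancing time (a new reading comes with each control period).
- eyes.read_camera(name): name is "scene" or "top"; returns a dict with "frame" (420x560x3 uint8, blue, green, red), "K" (3x3 intrinsics, pixels), "k1" (the pictures are not rectified: a ray, as slopes to the right and down, at radius r is drawn at 1 + k1 r^2 times it, then the intrinsics apply), "R" (3x3) and "t" (3): a world point X has camera coordinates R X + t. Camera axes: x right, y down, z forward; pixel columns grow to the right and rows downward; lengths in mm; the calibration is good to about 2 mm. A picture is of the moment at which its call begins. There is no depth.
- order.close_job(): hands the job in; it is judged then, once.
The state is a dict: "clock": time; "q": joint angles; "joint_vel": joint speeds; "effort": joint torques, N m; "eef_pos": TCP position; "ee_rot": TCP orientation; "wrist_force": force on the tool from outside, world axes, zero at the start; "moment": the same for the moment, N m; "finger_gap": finger opening in mm; "grip_force": force on a finger pad.
Only numpy, scipy, OpenCV 4.12 (cv2) and the standard library are available. Lean on these libraries where they do the work, as an engineer would, in place of code of your own. Each camera call takes 0.05 s, during which the arm holds its last target. There are 200 camera calls.

### The job

Tip the three steel balls from the scoop into the tumbler drum and set the scoop down again upright on the bench. Then put the orange bayonet lid on the drum, its lugs down through the two gaps, and twist it clockwise against the spring to the green half-way marks, never as far as the locking click at the red marks, without knocking the other things on the bench. Do not let go: finish with the gripper still holding the lid at the half-way marks.

Things in the scene. Friction and masses are not known exactly. Their poses are not given: they have to be found in the camera images.
- scoop: aluminium scoop, black handle, 117 mm long, 49 wide, 90 g, standing flat on the bench. Origin on the bench plane, z up, x from handle to lip. Bowl x -32 to +35, walls 26 high, open in front; its floor is flat to x +5, then ramps up at 18 degrees to the lip. Balls start to roll out when it is pitched forward over 18 degrees; all are out by 52
- scoop_grip (a point): where to grip the scoop, 52 mm behind its origin and 36 above: inside the handle, a bar along x, 14 wide (y), 52 long (x -82 to -30 from the origin), z 22 to 44, free beneath but for a foot at its very end. Axes as the scoop's
- scoop_lip (a point): middle of the scoop's pouring lip, 34 mm in front of its origin and 10 above; axes as the scoop's
- ball_0: polished steel ball, 18 mm in diameter, 24 g, loose in the scoop; origin at its centre
- ball_1: a second such ball
- ball_2: a third such ball
- drum: bench tumbler, fixed: grey square base 136 x 136 x 26 mm, upright blue drum, dark steel collar 114 in diameter, rim 105 above the bench; inside diameter 94, inner floor at z = 32. Origin under its centre on the bench plane, z up, x through the two lug gaps
- drum_mouth (a point): centre of the mouth at rim height, where the lid's disc seats; axes as the drum's. Flange 5 mm thick, hole of radius 35, with two gaps (at +x and -x, 13 degrees to either side, out to radius 47). Collar marks at both ends: white at the gaps (open); green 0.57 rad clockwise from above (half-way); red 1.1 rad clockwise (lock)
- lock_ring (a joint): turn (rad) of the spring ring under the flange: 0 = open, grows as the lid turns clockwise from above. The lugs drop between its dogs with 3 degrees of play each way: the lid turns about 0.05 more than the ring. Half-way is 0.52; the click counts from 0.92 (stop at 1.05). Spring back to 0: 0.08 N m at 0, 0.15 at half-way; the lid turns back if let go
- lid: orange bayonet lid, 80 to 170 g, lying on its plug, handle up. Origin: centre of the underside of its disc (the face that rests on the rim), z up. Disc radius 44, 6 thick. Below it: plug of radius 33, 13.5 deep, and two lugs at +x and -x, 12 wide, out to radius 41, from 6.5 to 11.5 under the disc. The same turned half a turn
- lid_grip (a point): where to grip the lid, 29 mm above its origin, in its bar handle: along the lid's x (over the lugs), 56 long, 14 wide (y), from 6 to 38 above the origin; white pointer lines on the disc at both ends of the bar. Axes as the lid's
- round_tub: red putty tub with white lid, 122 in diameter, 79 high, a bystander; origin under its centre
- sanding_block: wooden sanding block, 61 x 100 x 32 mm, a bystander; origin under its centre
- tape_measure: yellow tape measure, 36 x 87 x 62 mm, a bystander; origin under its centre
There are look-alikes about, which are no part of the job. What is shaped like the lid but turquoise is not meant.

How it is judged:
By the outcome, as a careful person would: the job done as asked, in the order asked, and still so for the second after the job is handed in, while the arm keeps its last pose, push and grip.
It also fails if it takes over 72 s, if anything falls off the work surface, if the arm or the gripper's body presses on something with over 40 N, if the wrist force passes 120 N, or if a joint passes its speed limit or range.

## Working session

There is one attempt and no reset: what is moved stays moved. The work goes in short steps, Python scripts to look and compute and a shell command to move; the robot and the scene stay as the last step left them, time stands still between calls to the robot, and variables do not carry over. Pictures are saved under pics/ and viewed, at most 10 in all, crops included, and the job is handed in when it is done.

```bash
mkdir -p pics; ls; cat > h.py <<'E'
import numpy as np,cv2,json
from cell import telemetry,eyes,order
def snap(name,fn=None):
    d=eyes.read_camera(name)
    if fn: cv2.imwrite(fn,d["frame"])
    np.savez(f"cam_{name}.npz",**{k:np.array(v) for k,v in d.items()})
    return d
def load(name): return dict(np.load(f"cam_{name}.npz"))
def px2w(d,uv,z):
    K,R,t,k1=np.array(d["K"]),np.array(d["R"]),np.array(d["t"]),float(d["k1"])
    out=[]
    for u,v in np.atleast_2d(uv):
        a=np.array([(u-K[0,2])/K[0,0],(v-K[1,2])/K[1,1]]);s=a.copy()
        for _ in range(20): s=a/(1+k1*(s@s))
        r=R.T@np.array([s[0],s[1],1]);c=-R.T@t
        out.append(c+r*(z-c[2])/r[2])
    return np.array(out)
def w2px(d,X):
    K,R,t,k1=np.array(d["K"]),np.array(d["R"]),np.array(d["t"]),float(d["k1"])
    c=np.atleast_2d(X)@R.T+t; s=c[:,:2]/c[:,2:]; s=s*(1+k1*(s**2).sum(1,keepdims=True))
    return s*[K[0,0],K[1,1]]+K[:2,2]
E
python3 - <<'E'
from h import *
a=snap("scene","pics/s0.png");b=snap("top","pics/t0.png")
for d in(a,b): print(d["K"],d["k1"],-np.array(d["R"]).T@d["t"],np.array(d["R"])[2])
print(telemetry.get_state())
E
```

```text
pics
[[381.57005762   0.         279.87685613]
 [  0.         381.57005762 205.85957172]
 [  0.           0.           1.        ]] 0.005191091198455222 [239.48115139 661.71658968 750.3982679 ] [ 0.34086608 -0.66304943 -0.66646513]
[[477.48579839   0.         284.54234797]
 [  0.         477.48579839 216.00354173]
 [  0.           0.           1.        ]] -0.058501786074759726 [ 329.80007292   24.2786263  1313.84877026] [ 0.19086675 -0.00602477 -0.98159747]
{'clock': 0.1, 'q': array([-1.30208738e+00,  2.21149694e-01,  1.52748088e+00, -1.35915100e-05,
        1.39470224e+00, -1.26079733e-01]), 'joint_vel': array([-0.00016965, -0.00087002, -0.00126803, -0.00102868,  0.00069185,
        0.00115926]), 'effort': array([ 4.08042888e-04, -4.95948923e+01, -3.88517976e+01,  7.02272239e-02,
        5.15711436e-02, -5.70023883e-05]), 'eef_pos': array([ 240.24588951, -576.4085366 ,  235.55349677]), 'ee_rot': array([ 9.80580310e-01,  1.96116036e-01, -6.86696480e-05, -8.67394534e-04]), 'wrist_force': array([-0.87029724,  0.15218802,  0.685599  ]), 'moment': array([-0.03359238,  0.0046038 ,  0.02581664]), 'grip_force': 0.0, 'finger_gap': 86.78950805013302}
```

View pics/s0.png

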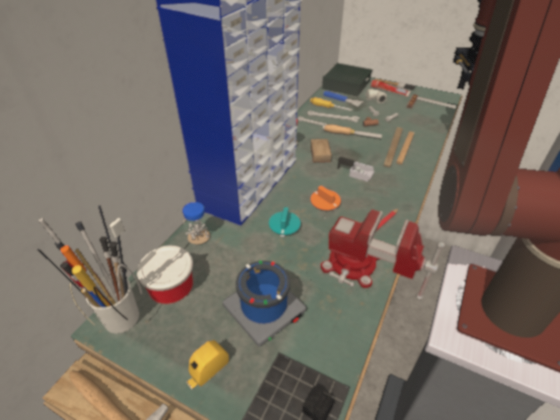

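View pics/t0.png

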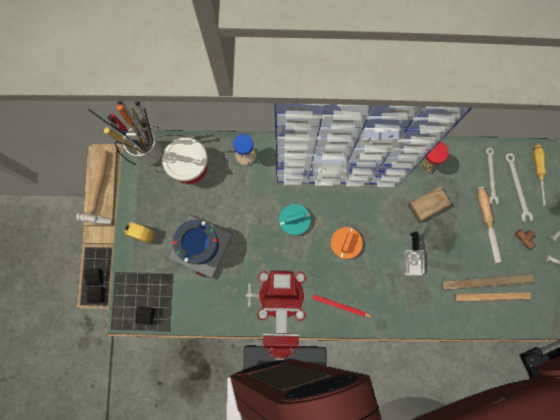

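The scene view shows the orange lid at (325,198), a turquoise look-alike at (285,222), the drum at (263,290), the scoop at (357,168) and the vise at (360,250). In the top view these are: orange lid (347,243), turquoise (295,220), drum (200,243), scoop (414,258) with its handle towards the top of the picture. The orange one is the lid meant, by colour. I'll confirm it in an enlarged crop.

```bash
python3 - <<'E'
from h import *
f=load("top")["frame"]
def c(u,v,w,h,s): return cv2.resize(f[v:v+h,u:u+w],None,fx=s,fy=s,interpolation=cv2.INTER_CUBIC)
a=c(390,225,50,60,5)   #250x300
b=c(322,218,50,50,6)   #300x300
d=c(160,208,80,80,5) #400x400
im=np.zeros((600,800,3),np.uint8)
im[:300,:250]=a; im[300:600,:300]=b; im[:400,400:]=d
cv2.imwrite("pics/c0.png",im)
E
```

```text
(no output)
```

View pics/c0.png

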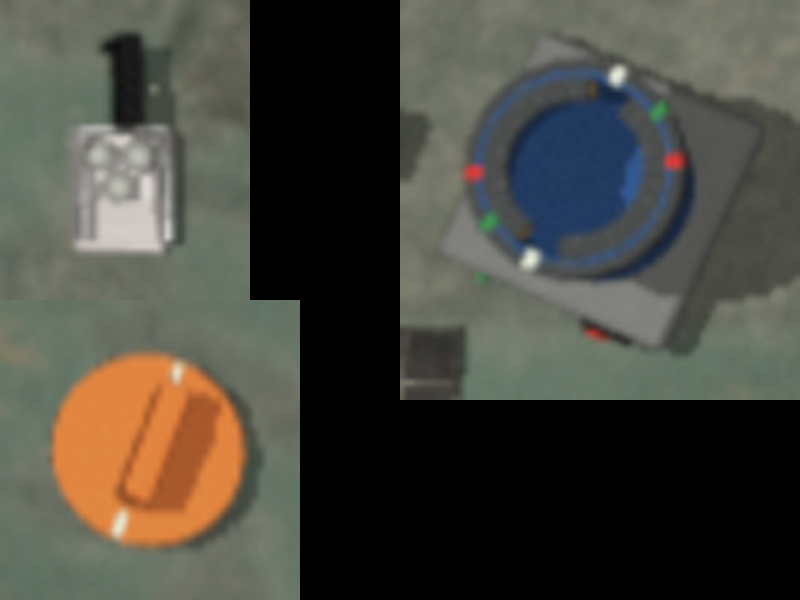

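```bash
python3 - <<'E'
from h import *
t=load("top");s=load("scene")
up=lambda x,y,u0,v0,k,ox=0,oy=0:(u0+(x-ox+.5)/k-.5,v0+(y-oy+.5)/k-.5)
def ang(a): return np.arctan2(a[1],a[0])
# drum
D=px2w(t,[up(618,75,160,208,5,400),up(531,259,160,208,5,400),up(675,161,160,208,5,400),up(475,173,160,208,5,400),up(657,112,160,208,5,400),up(489,222,160,208,5,400)],105)
print("drum",D.round(1)[:,:2], [ (D[i]+D[i+1]).round(1)/2 for i in(0,2,4)], [ang(D[i]-D[i+1]) for i in(0,2,4)])
L=px2w(t,[up(177,373,322,218,6,0,300),up(119,525,322,218,6,0,300)],19.5)
print("lid",L.round(1),L.mean(0),ang(L[0]-L[1]))
C=px2w(t,[up(149,450,322,218,6,0,300)],18);print("lidc",C)
h=px2w(t,[up(127,40,390,225,5),up(130,122,390,225,5)],44);print("handle",h.round(1),ang(h[1]-h[0]))
l=px2w(t,[up(75,250,390,225,5),up(167,251,390,225,5)],11);print("lip",l.round(1),l.mean(0),ang(l[1]-l[0]))
b=px2w(t,[up(72,127,390,225,5),up(174,127,390,225,5)],26);print("back",b.round(1),b.mean(0))
# scene check: orange blob
f=s["frame"].astype(int)
hsv=cv2.cvtColor(s["frame"],cv2.COLOR_BGR2HSV)
def blob(im,m,u,v):
    n,lab,st,ce=cv2.connectedComponentsWithStats(m.astype(np.uint8)); k=lab[v,u]; return st[k],ce[k]
m=cv2.inRange(hsv,(5,150,120),(18,255,255)); print(blob(f,m,325,202))
print("proj lid",w2px(s,np.r_[C[0][:2],18]))
print("scoop->scene",w2px(s,np.vstack([h,l,b])).round(1))
print("drum marks->scene",w2px(s,D).round(1))
print("vise etc",px2w(t,[(281,295),(248,295),(260,275),(300,275),(345,303),(295,220)],60).round(0))
print("cabinet corners",px2w(t,[(283,187),(400,187)],0).round(0),px2w(t,[(276,103),(470,103)],350).round(0))
im=np.zeros((600,800,3),np.uint8)
c=lambda u,v,w,h,k:cv2.resize(s["frame"][v:v+h,u:u+w],None,fx=k,fy=k,interpolation=cv2.INTER_CUBIC)
im[:300,:400]=c(325,145,66,50,6)[:300,:400] if 0 else cv2.resize(c(325,145,66,50,6),(400,300))
im[300:,:400]=cv2.resize(c(300,175,56,42,7),(400,300)); im[:400,400:]=c(220,250,80,80,5)
cv2.imwrite("pics/c1.png",im)
E
```

```text
drum [[543.6 225.8]
 [447.9 265.4]
 [499.5 194.4]
 [491.3 296.5]
 [524.7 204.8]
 [466.4 287.9]] [array([495.75, 245.6 , 105.  ]), array([495.45, 245.45, 105.  ]), array([495.55, 246.35, 105.  ])] [np.float64(-0.3926848323973276), np.float64(-1.4906363324734153), np.float64(-0.9584723347246038)]
lid [[ 546.4 -167.5   19.5]
 [ 476.  -140.5   19.5]] [ 511.20159714 -153.99140963   19.5       ] -0.36627893448268
lidc [[ 510.77935338 -154.57508735   18.        ]]
handle [[ 537.6 -337.8   44. ]
 [ 492.9 -338.    44. ]] -3.1385987305030185
lip [[ 426.2 -314.7   11. ]
 [ 426.4 -365.6   11. ]] [ 426.31070369 -340.14134467   11.        ] -1.5675659902577221
back [[ 492.  -311.    26. ]
 [ 492.9 -367.3   26. ]] [ 492.43790124 -339.1826888    26.        ]
(array([311, 186,  29,  24, 469], dtype=int32), array([324.83795309, 198.89765458]))
proj lid [[324.75744954 198.90957412]]
scoop->scene [[339.2 157.5]
 [352.4 161.1]
 [368.8 179.1]
 [373.5 170.5]
 [349.1 170.2]
 [354.6 161. ]]
drum marks->scene [[246.9 266.2]
 [277.8 297.2]
 [271.7 263.4]
 [251.1 300.5]
 [259.3 262.6]
 [264.3 302.1]]
vise etc [[ 365.   22.   60.]
 [ 363.  108.   60.]
 [ 415.   78.   60.]
 [ 417.  -27.   60.]
 [ 347. -144.   60.]
 [ 563.  -12.   60.]]
cabinet corners [[ 669.   22.    0.]
 [ 676. -312.    0.]] [[ 766.   41.  350.]
 [ 777. -384.  350.]]
```

View pics/c1.png

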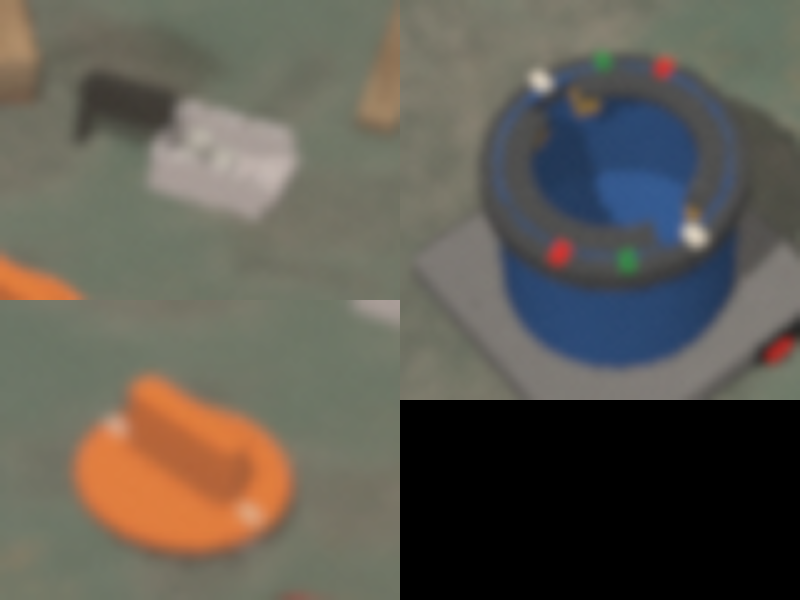

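The crop confirms the orange lid at (325,199) with its bar handle and white pointers. The drum's marks fit its reprojection, and the scoop's handle points away from the robot. Estimates:
- **Drum:** (495.5, 245.8), gap axis at -0.39 rad.
- **Lid:** (511, -154), axis at about -0.37 rad.
- **Scoop:** origin (461, -339), with x pointing along world -x.

Moving over the scoop's handle.

```bash
python3 -m pendant '0 0 0 0 0 0.132; 0 0 0 0 0 0.132; 0 0 0 0 0 0.131; 3.41 -2.97 0.5 0 0 0; 3.41 -2.97 0.5 0 0 0; 3.41 -2.97 0.5 0 0 0; 3.41 -2.97 0.5 0 0 0; 3.41 -2.97 0.5 0 0 0; 3.41 -2.97 0.5 0 0 0; 3.41 -2.97 0.5 0 0 0; 3.41 -2.97 0.5 0 0 0; 0 0 0 0 0 0' -1
python3 -c "
from h import *;s=telemetry.get_state();print(s['q'],s['eef_pos'],s['ee_rot'])"
```

```text
clock: 1.6
eef_pos: [514.7, -336.6, 195.4]
ee_rot: [1.0, 0.002, -0.001, -0.001]
wrist_force: [-0.6, 0.0, 0.6]
finger_gap: 87.1
grip_force: 0.0
[-7.07680437e-01  2.29003854e-01  1.59501253e+00  7.38281509e-04
  1.31952074e+00  8.58994356e-01] [ 514.69744848 -336.57764754  195.35282264] [ 9.99997526e-01  1.96863401e-03 -5.04536597e-04 -9.04688456e-04]
```

```bash
python3 -m pendant '-0.17 0.24 4 0 0 -0.004; 0 0 4 0 0 0; 0 0 4 0 0 0; 0 0 1.5 0 0 0; 0 0 0 0 0 0'
python3 - <<'E'
from h import *
s=telemetry.get_state();print(s['q'],s['eef_pos'],s['ee_rot'])
snap("scene");f=load("scene")["frame"][120:220,290:420]
cv2.imwrite("pics/s1.png",cv2.resize(f,None,fx=6,fy=6,interpolation=cv2.INTER_CUBIC))
E
```

```text
clock: 2.22
eef_pos: [510.6, -341.8, 60.7]
ee_rot: [1.0, 0.002, -0.001, -0.001]
wrist_force: [0.2, -0.5, 1.2]
finger_gap: 87.5
grip_force: 0.0
[-7.18065038e-01  3.77539992e-01  1.68396269e+00 -1.81929978e-04
  1.08232397e+00  8.49566077e-01] [ 510.58590534 -341.77227319   60.73170929] [ 9.99998052e-01  1.62538129e-03 -8.92939891e-04 -6.75863869e-04]
```

View pics/s1.png

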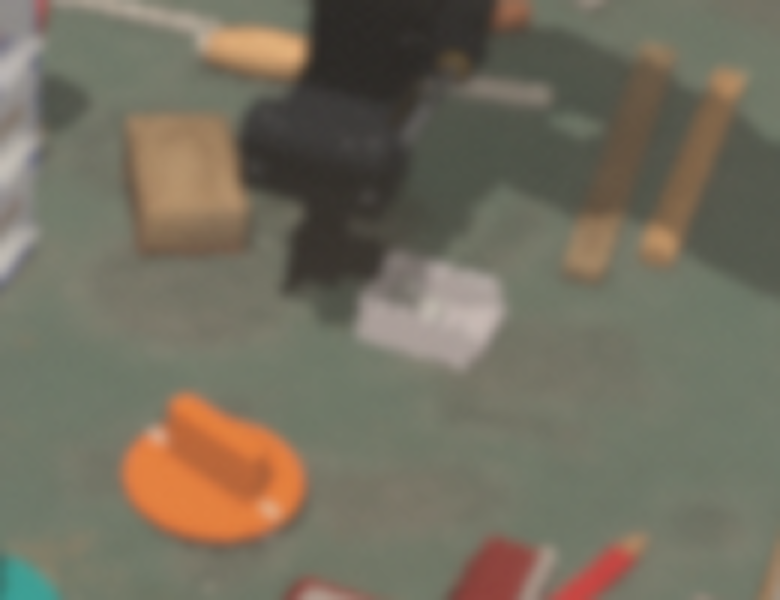

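The picture shows the jaws around the handle behind the bowl at (430,300), clear of the sanding block at (185,185).

```bash
python3 -m pendant '0.2 -0.2 1.5 0 0 0; 0 0 1.4 0 0 0; 0 0 0 0 0 0; 0 0 0 0 0 0'; python3 -m pendant '0 0 0 0 0 0;0 0 0 0 0 0;0 0 0 0 0 0;0 0 0 0 0 0;0 0 0 0 0 0;0 0 0 0 0 0' 1
python3 -c "
from h import *
for i in range(3):
  s=telemetry.get_state();print(s['q'],s['eef_pos'])"
```

```text
clock: 2.78
eef_pos: [513.6, -339.7, 32.5]
ee_rot: [1.0, 0.002, -0.0, -0.0]
wrist_force: [-0.3, 0.3, 0.5]
finger_gap: 87.0
grip_force: 0.0
clock: 3.52
eef_pos: [513.5, -339.7, 32.5]
ee_rot: [1.0, 0.002, -0.0, -0.0]
wrist_force: [-0.7, -0.0, -0.1]
finger_gap: 34.8
grip_force: 0.0
[-7.12524564e-01  4.18909679e-01  1.69051974e+00  3.03642992e-05
  1.03222058e+00  8.54476992e-01] [ 513.49836077 -339.74406965   32.51756753]
[-7.12524564e-01  4.18909679e-01  1.69051974e+00  3.03642992e-05
  1.03222058e+00  8.54476992e-01] [ 513.49836077 -339.74406965   32.51756753]
[-7.12524564e-01  4.18909679e-01  1.69051974e+00  3.03642992e-05
  1.03222058e+00  8.54476992e-01] [ 513.49836077 -339.74406965   32.51756753]
```

```bash
python3 -m pendant '0 0 0 0 0 0;0 0 0 0 0 0;0 0 0 0 0 0;0 0 0 0 0 0;0 0 0 0 0 0' 1;  python3 -m pendant '0 0 -0.5 0 0 0;0 0 -1.5 0 0 0;0 0 -2 0 0 0;0 0 -2 0 0 0;0 0 -2 0 0 0;0 0 0 0 0 0'
python3 - <<'E'
from h import *
s=telemetry.get_state();print(s['q'],s['eef_pos'],s['ee_rot'])
snap("top");f=load("top")["frame"][190:300,360:480]
cv2.imwrite("pics/t1.png",cv2.resize(f,None,fx=5,fy=5,interpolation=cv2.INTER_CUBIC))
from scipy.optimize import least_squares
Q=np.array([[-1.30208738,.221149694,1.52748088,1.3947],[-.70768,.2290038,1.595012,1.31952],[-.718065,.37753999,1.68396,1.08232],[-.7125,.41890968,1.69051974,1.03222],list(s['q'][[0,1,2,4]])])
P=np.array([[240.24588,-576.4085,235.5535],[514.697,-336.577,195.3528],[510.5859,-341.772,60.7317],[513.498,-339.744,32.5175],s['eef_pos']])
r=np.hypot(P[:,0],P[:,1])
def res(p):
    a=Q[:,1];b=Q[:,1]+Q[:,2]; c=b+Q[:,3]
    return np.r_[p[0]+p[1]*np.sin(a)+p[2]*np.sin(b)-r, p[3]+p[1]*np.cos(a)+p[2]*np.cos(b)-P[:,2]]
x=least_squares(res,[0,400,400,200]);print(x.x,x.fun.round(2))
print(np.arctan2(P[:,1],P[:,0])-Q[:,0])
E
```

```text
clock: 4.15
eef_pos: [513.6, -339.8, 32.5]
ee_rot: [1.0, 0.002, 0.0, 0.0]
wrist_force: [-0.0, -0.5, 0.9]
finger_gap: 13.4
grip_force: 30.0
clock: 4.9
eef_pos: [515.0, -341.0, 115.8]
ee_rot: [1.0, 0.002, 0.002, 0.002]
wrist_force: [0.5, -0.1, -0.6]
finger_gap: 13.4
grip_force: 30.0
[-7.12469278e-01  3.09455741e-01  1.65553339e+00  2.62687042e-05
  1.17130415e+00  8.54504294e-01] [ 515.01738834 -341.01244925  115.75879201] [0.99999467 0.00190629 0.00200977 0.00172679]
[ 15.90789072 323.39053505 544.64928748  16.68042571] [-1.57  1.62  1.09 -0.73 -0.41  0.29 -0.17 -0.1   0.21 -0.23]
[0.12619403 0.12854538 0.12819168 0.12799471 0.12760864]
```

View pics/t1.png

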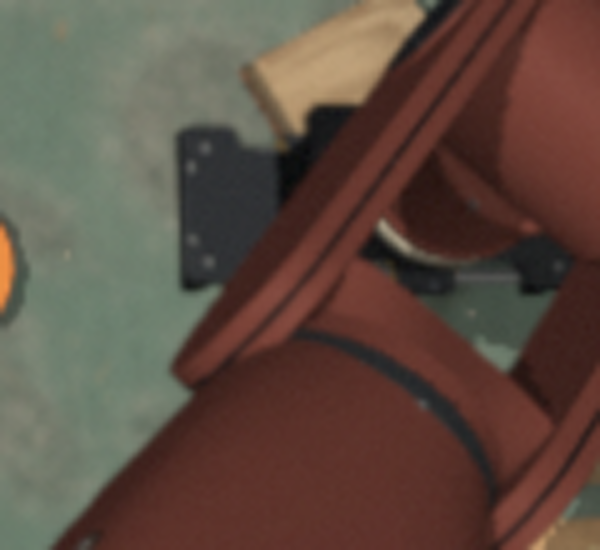

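```bash
cat > k.py <<'E'
import numpy as np
from scipy.spatial.transform import Rotation as Ro
from scipy.optimize import least_squares
p=[15.9,323.4,544.6,16.7]
def fk(q,Lt=300):
    az=q[0]+.128;a=q[1];b=a+q[2]
    R=Ro.from_euler('ZYZYZ',[az,b,q[3],q[4],q[5]+1.699]).as_matrix()
    r=p[0]+p[1]*np.sin(a)+p[2]*np.sin(b);z=p[3]+Lt+p[1]*np.cos(a)+p[2]*np.cos(b)
    return np.array([r*np.cos(az),r*np.sin(az),z])+Lt*R[:,2],R
def ik(P,R,q0,Lt=300):
    f=lambda q:(lambda X,M:np.r_[(X-P)/100,(M-R).ravel()])(*fk(q,Lt))
    s=least_squares(f,q0);return s.x,np.abs(s.fun).max()
def pour(fd,th,lip):
    f=np.array([np.cos(fd),np.sin(fd),0]);u=np.array([0,0,1.])
    sx=np.cos(th)*f-np.sin(th)*u;sz=np.sin(th)*f+np.cos(th)*u
    R=np.c_[-sx,np.cross(sz,sx),-sz]; R[:,1]=np.cross(R[:,2],R[:,0])
    return lip+sx*(-86.5)+sz*22.5,R
E
python3 - <<'E'
from k import *
q=[-.7125,.3095,1.6555,0,1.1713,.8545];print(fk(q))
for Lt in(220,330):
  for deg in (180,205,230,260,280,296,310,330):
    fd=np.radians(deg);f=np.array([np.cos(fd),np.sin(fd),0])
    lip=np.array([495.5,245.8,127])-12*f
    x=np.array([.33,.31,1.65,0,1.17,.5]); out=[]
    for th in range(0,61,15):
        x,e=ik(*pour(fd,np.radians(th),lip),x,Lt); out.append((x[[0,3,4,5]].round(2),round(e,3)))
    print(Lt,deg,out[0],out[2],out[-1],pour(fd,0,lip)[0].round())
E
```

```text
Traceback (most recent call last):
  File "k.py", line 7, in fk
    R=Ro.from_euler('ZYZYZ',[az,b,q[3],q[4],q[5]+1.699]).as_matrix()
      ~~~~~~~~~~~~~^^^^^^^^^^^^^^^^^^^^^^^^^^^^^^^^^^^^^
  File "scipy/spatial/transform/_rotation.pyx", line 1413, in scipy.spatial.transform._rotation.Rotation.from_euler
ValueError: Expected axis specification to be a non-empty string of upto 3 characters, got ZYZYZ
```

```bash
sed -i "s/R=Ro.from_euler.*/R=(Ro.from_euler('ZYZ',[az,b,q[3]])*Ro.from_euler('YZ',[q[4],q[5]+1.699])).as_matrix()/" k.py
python3 - <<'E'
from k import *
q=[-.7125,.3095,1.6555,0,1.1713,.8545];print(fk(q))
for Lt in(220,330):
  for deg in (180,205,230,260,280,296,310,330):
    fd=np.radians(deg);f=np.array([np.cos(fd),np.sin(fd),0])
    lip=np.array([495.5,245.8,127])-12*f
    x=np.array([.33,.31,1.65,0,1.17,.5]); out=[]
    for th in range(0,61,15):
        x,e=ik(*pour(fd,np.radians(th),lip),x,Lt); out.append((x[[0,3,4,5]].round(2),round(e,3)))
    print(Lt,deg,out[0],out[2],out[-1],pour(fd,0,lip)[0].round())
E
```

```text
(array([ 516.08883813, -341.45424094,  115.57197933]), array([[ 0.99998383,  0.00358617,  0.00441399],
       [ 0.00359908, -0.99998926, -0.00292038],
       [ 0.00440347,  0.00293622, -0.99998599]]))
220 180 (array([0.26, 0.  , 1.25, 1.83]), np.float64(0.0)) (array([ 0.36, -0.34,  0.79,  2.12]), np.float64(0.0)) (array([ 0.5 , -1.25,  0.56,  2.99]), np.float64(0.0)) [594. 246. 150.]
220 205 (array([0.33, 0.  , 1.26, 1.46]), np.float64(0.0)) (array([ 0.33, -0.02,  0.71,  1.48]), np.float64(0.0)) (array([ 0.34, -0.24,  0.12,  1.7 ]), np.float64(0.0)) [585. 287. 150.]
220 230 (array([0.39, 0.  , 1.25, 1.09]), np.float64(0.0)) (array([0.31, 0.31, 0.78, 0.83]), np.float64(0.0)) (array([ 0.18,  1.24,  0.51, -0.06]), np.float64(0.0)) [559. 321. 150.]
220 260 (array([ 0.46, -0.  ,  1.24,  0.64]), np.float64(0.0)) (array([0.28, 0.52, 0.99, 0.22]), np.float64(0.0)) (array([ 0.07,  1.2 ,  1.05, -0.37]), np.float64(0.0)) [513. 343. 150.]
220 280 (array([0.49, 0.  , 1.22, 0.32]), np.float64(0.0)) (array([ 0.27,  0.56,  1.17, -0.11]), np.float64(0.0)) (array([ 0.05,  1.09,  1.35, -0.52]), np.floa
[... 1384 characters left out ...]
0)) (array([ 0.17,  0.56,  1.19, -0.21]), np.float64(0.0)) (array([-0.13,  1.04,  1.44, -0.69]), np.float64(0.0)) [478. 343. 150.]
330 296 (array([ 0.51, -0.  ,  1.22,  0.05]), np.float64(0.0)) (array([ 0.17,  0.53,  1.33, -0.44]), np.float64(0.0)) (array([-0.09,  0.91,  1.63, -0.78]), np.float64(0.0)) [452. 334. 150.]
330 310 (array([ 0.51,  0.  ,  1.21, -0.19]), np.float64(0.0)) (array([ 0.18,  0.49,  1.45, -0.63]), np.float64(0.0)) (array([-0.05,  0.81,  1.79, -0.86]), np.float64(0.0)) [432. 321. 150.]
330 330 (array([ 0.5 ,  0.  ,  1.21, -0.55]), np.float64(0.0)) (array([ 0.21,  0.39,  1.58, -0.9 ]), np.float64(0.0)) (array([ 0.04,  0.65,  2.  , -1.  ]), np.float64(0.0)) [410. 295. 150.]
```

```bash
python3 -m pendant '0 0 -1 0 0 -0.04;0 0 -1 0 0 -0.08;0 0 -1 0 0 -0.12;0 0 -1 0 0 -0.15;0 0 -1 0 0 -0.17;0 0 -1 0 0 -0.17;0 0 -1 0 0 -0.17;0 0 -1 0 0 -0.17;0 0 -1 0 0 -0.17;0 0 -1 0 0 -0.15;0 0 0 0 0 -0.12;0 0 0 0 0 -0.06'
python3 -m pendant '1 0 0 0 0 0;1.5 0 0 0 0 0;2 0 0 0 0 0;2.5 0 0 0 0 0;3 0 0 0 0 0;3.4 0 0 0 0 0;3.5 0 0 0 0 0;3.5 0 0 0 0 0;3.5 0 0 0 0 0;3.5 0 0 0 0 0;3.5 0 0 0 0 0;3.5 0 0 0 0 0'
python3 -c "
from h import *;s=telemetry.get_state();print(s['q'],s['eef_pos'],s['ee_rot'])"
```

```text
clock: 6.45
eef_pos: [513.0, -339.3, 211.2]
ee_rot: [0.705, 0.709, -0.0, -0.001]
wrist_force: [-0.3, 0.2, 0.5]
finger_gap: 13.8
grip_force: 30.0
clock: 7.95
eef_pos: [511.7, 6.8, 212.8]
ee_rot: [0.706, 0.708, 0.0, 0.0]
wrist_force: [-0.2, 0.6, -0.8]
finger_gap: 13.8
grip_force: 30.0
[-1.41205309e-01 -3.41169826e-02  1.84480852e+00  3.29038377e-04
  1.33036017e+00 -1.44882665e-01] [511.74658102   6.75078407 212.76514781] [7.05833132e-01 7.08378071e-01 2.89981447e-04 1.20830367e-04]
```

```bash
python3 -m pendant '3.5 -0.2 0 0 0 0;3.5 -0.2 0 0 0 0;3.5 -0.2 0 0 0 0;3.5 -0.2 0 0 0 0;3.5 -0.2 0 0 0 0;3.5 -0.2 0 0 0 0;3.4 -0.2 0 0 0 0;3 -0.2 0 0 0 0;2.5 0 0 0 0 0;2 0 0 0 0 0;1.5 0 0 0 0 0;0 0 0 0 0 0'
python3 - <<'E'
from h import *
s=telemetry.get_state();print(s['q'],s['eef_pos'],s['ee_rot'])
snap("scene");f=load("scene")["frame"][160:340,140:360]
snap("top");g=load("top")["frame"][160:300,120:320]
im=np.zeros((600,800,3),np.uint8);a=cv2.resize(f,(480,393));im[:393,:480]=a
b=cv2.resize(g,None,fx=1.6,fy=1.6);im[:b.shape[0],480:800]=b
cv2.imwrite("pics/m1.png",im)
E
```

```text
clock: 9.45
eef_pos: [495.1, 339.0, 212.5]
ee_rot: [0.706, 0.709, -0.0, 0.0]
wrist_force: [-0.4, 0.1, -1.3]
finger_gap: 13.9
grip_force: 30.0
[ 4.69041356e-01  1.79020508e-01  1.62004523e+00 -4.78296590e-05
  1.34264378e+00  4.64765609e-01] [495.11869003 339.00581031 212.4791112 ] [ 7.05589626e-01  7.08620685e-01 -6.27905416e-05  3.82509366e-06]
```

View pics/m1.png

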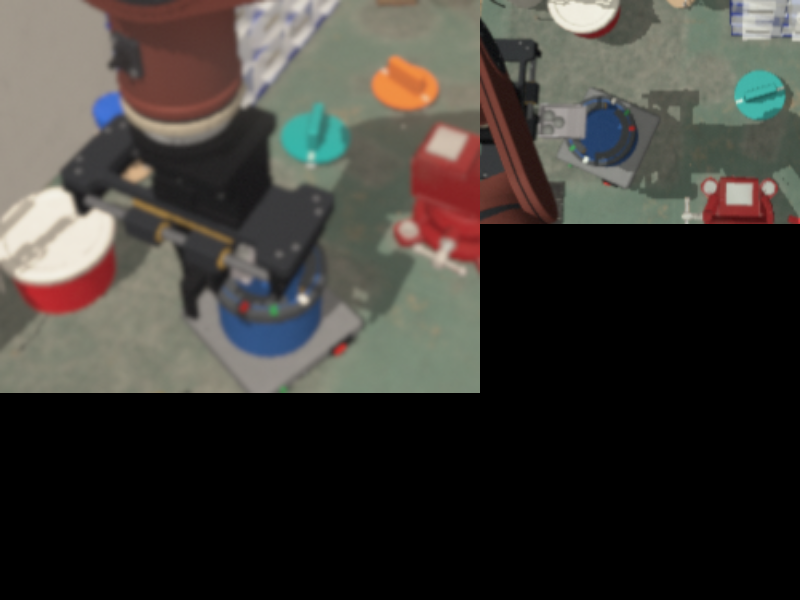

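The scoop is over the drum with all three balls at the back of the bowl. Its lip is on the near side of the mouth, centred. Lowering, then pitching about the lip.

```bash
python3 -m pendant '0.25 0 1 0 0 0;0.25 0 1.5 0 0 0;0 0 1.5 0 0 0;0 0 1.5 0 0 0;0 0 0.75 0 0 0;0 0 0 0 0 0'
python3 -m pendant '-0.229 0 -0.745 0 0.0873 0;-0.229 0 -0.745 0 0.0873 0;-0.229 0 -0.745 0 0.0873 0;-0.106 0 -0.375 0 0.0436 0;-0.106 0 -0.375 0 0.0436 0;-0.106 0 -0.375 0 0.0436 0;-0.106 0 -0.375 0 0.0436 0;-0.106 0 -0.375 0 0.0436 0;-0.106 0 -0.375 0 0.0436 0;-0.106 0 -0.375 0 0.0436 0;-0.106 0 -0.375 0 0.0436 0;0 0 0 0 0 0'
python3 - <<'E'
from h import *
s=telemetry.get_state();print(s['q'],s['eef_pos'],s['ee_rot'])
from scipy.spatial.transform import Rotation as Ro
R=Ro.from_quat(s['ee_rot']).as_matrix();print("lip",s['eef_pos']+R@[-86.5,0,22.5],R[:,2])
E
```

```text
clock: 10.3
eef_pos: [495.0, 342.9, 149.1]
ee_rot: [0.706, 0.708, -0.001, -0.0]
wrist_force: [0.9, 0.1, -0.6]
finger_gap: 13.9
grip_force: 30.0
clock: 11.8
eef_pos: [496.2, 314.0, 196.2]
ee_rot: [0.674, 0.675, 0.213, -0.212]
wrist_force: [0.1, -0.1, -0.8]
finger_gap: 13.5
grip_force: 30.0
[ 0.09381797  0.04671064  1.91417845  0.65836211  1.20121484 -0.16036061] [496.23240888 313.97329783 196.16020151] [ 0.67371243  0.67518959  0.21260691 -0.21220009]
lip [496.41794192 255.97639341 128.15413815] [-7.87382127e-05  5.73023621e-01 -8.19538848e-01]
```

Pitch is 35° and the lip has stayed in place. On to 62°.

```bash
python3 -m pendant '-0.229 0 -0.745 0 0.0873 0;-0.229 0 -0.745 0 0.0873 0;-0.229 0 -0.745 0 0.0873 0;-0.229 0 -0.745 0 0.0873 0;-0.229 0 -0.745 0 0.0873 0;-0.106 0 -0.375 0 0.0436 0;0 0 0 0 0 0;0 0 0 0 0 0;0 0 0 0 0 0;0 0 0 0 0 0'
python3 - <<'E'
from h import *
s=telemetry.get_state();print(s['q'],s['eef_pos'],s['ee_rot'])
snap("scene");f=load("scene")["frame"][160:340,140:360]
snap("top");g=load("top")["frame"][190:290,150:250]
im=np.zeros((500,800,3),np.uint8);a=cv2.resize(f,(480,393));im[:393,:480]=a
b=cv2.resize(g,(320,320));im[:b.shape[0],480:800]=b
cv2.imwrite("pics/m2.png",im)
E
```

```text
clock: 13.05
eef_pos: [495.7, 277.1, 215.0]
ee_rot: [0.603, 0.606, 0.366, -0.367]
wrist_force: [-0.9, -0.2, -1.1]
finger_gap: 13.7
grip_force: 30.0
[-0.18780126  0.16194761  2.00382493  1.06942247  1.45093404 -0.61217031] [495.67031289 277.0738793  215.02953954] [ 0.60331672  0.60589717  0.36624743 -0.36709721]
```

View pics/m2.png

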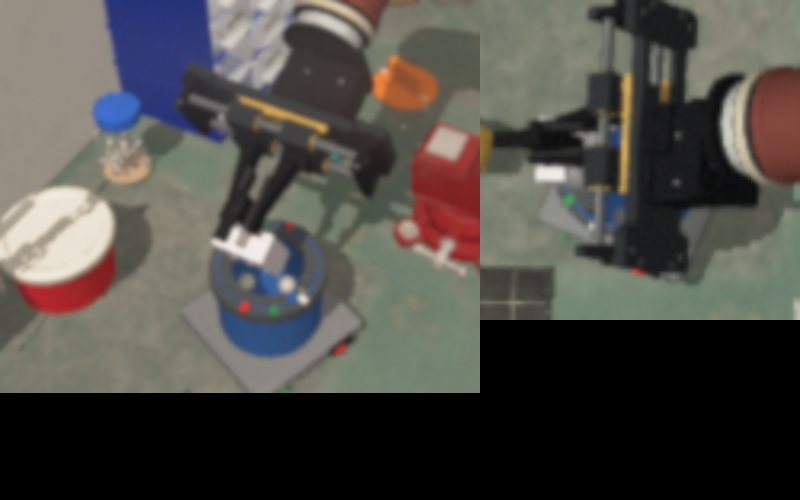

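Two balls are visible in the drum at (247,282) and (287,285). The third is probably hidden behind the scoop, and I'll check once the scoop is away. Levelling and lifting.

```bash
python3 -m pendant '0.259 0 1.536 0 -0.1745 0;0.259 0 1.536 0 -0.1745 0;0.259 0 1.536 0 -0.1745 0;0.259 0 1.536 0 -0.1745 0;0.259 0 1.536 0 -0.1745 0;0.259 0 1.536 0 -0.1745 0;0.09 0 0.38 0 -0.0436 0;0 0 -2 0 0 0;0 0 -3 0 0 0;0 0 -2 0 0 0;0 0 0 0 0 0'
python3 -m pendant '-3 0 0 0 0 0;-5 0 0 0 0 0;-5 0 0 0 0 0;-5 0 0 0 0 0;-5 0 0 0 0 0;-5 0 0 0 0 0;-5 0 0 0 0 0;-5 0 0 0 0 0;-5 0 0 0 0 0;-4 0 0 0 0 0;0 0 0 0 0 0'
python3 - <<'E'
from h import *
s=telemetry.get_state();print(s['q'],s['eef_pos'],s['ee_rot'])
snap("scene");f=load("scene")["frame"][240:330,210:320]
g=load("scene")["frame"][120:300,240:460]
im=np.zeros((400,800,3),np.uint8);a=cv2.resize(f,(400,328));im[:328,:400]=a
im[:328,400:]=cv2.resize(g,(400,328))
cv2.imwrite("pics/m3.png",im)
E
```

```text
clock: 14.52
eef_pos: [497.1, 343.4, 223.5]
ee_rot: [0.706, 0.708, 0.003, 0.001]
wrist_force: [-0.6, 0.8, -2.9]
finger_gap: 14.1
grip_force: 30.0
clock: 15.9
eef_pos: [496.0, -129.4, 219.0]
ee_rot: [0.708, 0.707, -0.0, -0.001]
wrist_force: [-0.1, 0.9, -1.4]
finger_gap: 13.7
grip_force: 30.0
[-4.09080055e-01 -3.58321081e-02  1.83458434e+00 -1.44591629e-05
  1.34418087e+00 -4.07463333e-01] [ 495.97306005 -129.35939704  218.95669551] [ 7.07676838e-01  7.06535947e-01 -2.53358794e-04 -6.20530969e-04]
```

View pics/m3.png

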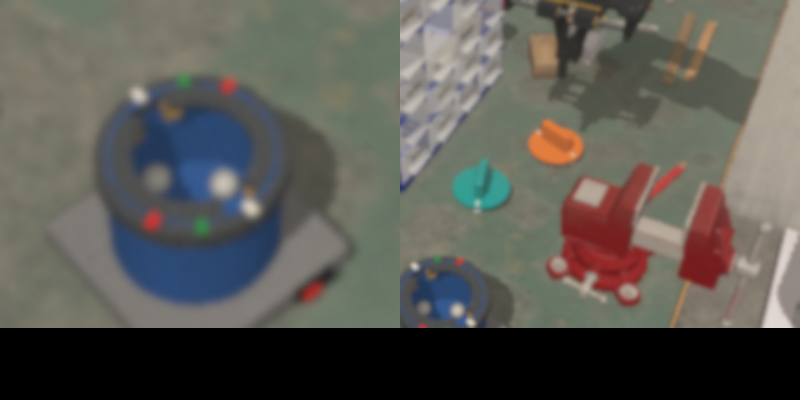

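Two balls are visible at (157,180) and (223,184), and a third could be behind the near wall. I'll count with image code in the top view, since only one more picture may be viewed.

```bash
python3 - <<'E'
from h import *
d=snap("top");c=w2px(d,[[495.5,245.8,41],[495.5,245.8,105]]);print(c)
f=d["frame"];f=cv2.resize(f[205:285,155:245],None,fx=4,fy=4,interpolation=cv2.INTER_CUBIC)
hsv=cv2.cvtColor(f,cv2.COLOR_BGR2HSV)
y,x=np.mgrid[:f.shape[0],:f.shape[1]];x=x/4+155;y=y/4+205
m=(hsv[...,1]<110)&(np.hypot(x-c[1,0],y-c[1,1])<14.5)
n,l,s,ce=cv2.connectedComponentsWithStats(m.astype(np.uint8))
for i in range(1,n):
  if s[i][4]>20: print(s[i][2:],(ce[i]/4+[155,205]).round(1), px2w(d,[ce[i]/4+[155,205]],41).round(0),hsv[l==i].mean(0).round())
g=d["frame"].astype(int)
for v in range(228,260,1): print(' '.join('%3d'%(g[v,u,2]) for u in range(182,216)))
E
```

```text
[[198.64596232 244.29709592]
 [194.46233977 240.97464281]]
[  78  107 1147] [186.3 234.9] [[520. 281.  41.]] [96. 40. 79.]
[ 67 107 981] [203.9 239.8] [[508. 232.  41.]] [ 86.  47. 114.]
 75  85  86  83  84  87  84  75  68  63  56  52  52  50  51  48  51  37  35  34  42  49  53  64  79  78  76  70  79  76  77  79  91  93
 82  86  86  84  82  77  65  54  41  37  35  34  34  37  39  38  37  38  39  53  77  82  79  81  83  84  79  71  74  74  72  67  87  93
 83  84  83  81  73  58  42  34  32  34  36  36  36  37  38  37  37  38  43  80 103 103  91  84  84  86  86  79  74  72  74  72  82  89
 82  84  81  71  54  39  31  31  36  37  37  36  35  38  36  38  38  37  49  97 119 123 106  89  88  88  87  82  77  72  77  78  75  78
 84  86  73  51  35  32  31  36  36  38  37  38  36  36  37  37  38  36  51 103 127 136 130 111  94  88  85  82  80  73  74  80  74  71
 83  77  55  35  31  31  34  37  37  38  38  36  36  37  37  38  39  35  46  88 120 133 137 120 100  86  83  88  84  77  71  78  77  68
 78  59  39  27  33  35  38  38  39  39  41  38  38  37  37  36  36  37  39  60  99 119 121 103  
[... 2738 characters left out ...]
  75  55  38  25  36
 70  73  77  63  45  38  39  38  38  45  64  71  76  82  77  76  79  82  83  86  87  85  84  79  73  71  75  80  75  59  39  30  35  62
 69  60  54  48  42  39  38  40  40  53  74  80  86  90  87  84  85  83  84  84  87  83  78  70  70  76  79  76  61  43  31  31  52  81
 77  64  64 106 105  74  47  39  41  57  75  83  85  85  85  84  84  82  83  83  80  73  76  75  77  81  78  62  44  33  30  45  74  91
 83  78  99 185 206 156  85  45  41  58  75  81  84  82  82  84  82  81  75  72  69  69  78  82  82  73  61  43  31  31  42  72  90  96
 93  94 144 221 234 182 101  61  54  59  72  77  80  75  73  75  74  71  71  72  75  79  83  81  71  55  40  31  32  51  72  88  95  96
```

```bash
python3 - <<'E'
from h import *
t=load("top");s=load("scene")
print("top",px2w(t,[(203,232.3),(206,246)],41).round(0)); print("scene",px2w(s,[(253.2,289.5),(271.3,290.6)],41).round(0))
d=t["frame"].astype(int)
E
```

```text
top [[528. 236.  41.]
 [491. 226.  41.]]
scene [[527. 233.  41.]
 [489. 217.  41.]]
```

The two views show the same two balls, and the third would be out of sight under the flange on the -x/-y side. I'll check that the scoop is empty after setting it down.

```bash
python3 -m pendant '-3 -0.8 0 0 0 0;-3.5 -0.9 0 0 0 0;-3.5 -0.9 0 0 0 0;-3.2 -0.8 0 0 0 0;-2.9 -0.7 1 0 0 0;0 0 4 0 0 0;0 0 4 0 0 0;0 0 4 0 0 0;0 0 3 0 0 0;0 0 0 0 0 0;0 0 0 0 0 0'
```

```text
clock: 17.38
eef_pos: [457.3, -287.6, 61.0]
ee_rot: [0.706, 0.709, 0.0, 0.001]
wrist_force: [-0.4, -0.1, -0.3]
finger_gap: 13.8
grip_force: 30.0
```

```bash
python3 -m pendant '0 0 1.3 0 0 0;0 0 1 0 0 0;0 0 0 0 0 0;0 0 0 0 0 0'; python3 -m pendant '0 0 0.3 0 0 0;0 0 0.15 0 0 0;0 0 0 0 0 0;0 0 0 0 0 0'
```

```text
clock: 17.88
eef_pos: [456.4, -288.0, 36.9]
ee_rot: [0.706, 0.708, 0.0, -0.0]
wrist_force: [0.2, 0.1, -1.9]
finger_gap: 13.5
grip_force: 30.0
clock: 18.38
eef_pos: [456.5, -288.0, 32.5]
ee_rot: [0.706, 0.708, 0.0, 0.0]
wrist_force: [-0.2, -0.1, 1.2]
finger_gap: 13.9
grip_force: 30.0
```

```bash
python3 -m pendant '0 0 0 0 0 0;0 0 0 0 0 0;0 0 0 0 0 0;0 0 0 0 0 0;0 0 -0.5 0 0 0;0 0 -2 0 0 0;0 0 -4 0 0 0;0 0 -4 0 0 0;0 0 0 0 0 0' -1;  python3 -m pendant '3.4 1.4 0 0 0 0;5 2 0 0 0 0;5 2 0 0 0 0;0 0 0 0 0 -0.1718;0 0 0 0 0 -0.1718;0 0 0 0 0 -0.1718;0 0 0 0 0 -0.1718;0 0 0 0 0 -0.1718;0 0 0 0 0 -0.1718;0 0 0 0 0 -0.1716;0 0 0 0 0 0' 
python3 - <<'E'
from h import *
from scipy.spatial.transform import Rotation as Ro
s=telemetry.get_state();print(s['q'],s['eef_pos']);R=Ro.from_quat(s['ee_rot']).as_matrix();print(R.round(3),np.arctan2(R[1,0],R[0,0]))
a=snap("scene");b=snap("top")
print(w2px(b,[[456,-340,20],[511,-154,20]]).round(),w2px(a,[[456,-340,20],[511,-154,20]]).round())
im=np.zeros((600,800,3),np.uint8)
im[:300,:400]=cv2.resize(a["frame"][130:205,315:415],(400,300),interpolation=cv2.INTER_CUBIC)
im[:300,400:]=cv2.resize(b["frame"][225:300,370:470],(400,300),interpolation=cv2.INTER_CUBIC)
im[300:,:400]=cv2.resize(a["frame"][170:230,290:370],(400,300),interpolation=cv2.INTER_CUBIC)
im[300:,400:]=cv2.resize(a["frame"],(400,300))
cv2.imwrite("pics/m4.png",im)
E
```

```text
clock: 19.5
eef_pos: [458.7, -289.8, 141.9]
ee_rot: [0.706, 0.708, 0.0, 0.004]
wrist_force: [0.2, -0.4, -0.8]
finger_gap: 86.0
grip_force: 0.0
clock: 20.88
eef_pos: [509.3, -153.5, 136.4]
ee_rot: [0.182, 0.983, 0.0, -0.001]
wrist_force: [1.2, -0.2, 0.0]
finger_gap: 86.9
grip_force: 0.0
[-4.41071355e-01  9.61425578e-02  1.86264108e+00  2.20561369e-04
  1.18454078e+00 -1.64493020e+00] [ 509.34100661 -153.46197877  136.42324101]
[[-0.933  0.359 -0.001]
 [ 0.359  0.933  0.001]
 [ 0.002  0.    -1.   ]] 2.774572189538428
[[414. 264.]
 [346. 242.]] [[363. 170.]
 [325. 198.]]
```

View pics/m4.png

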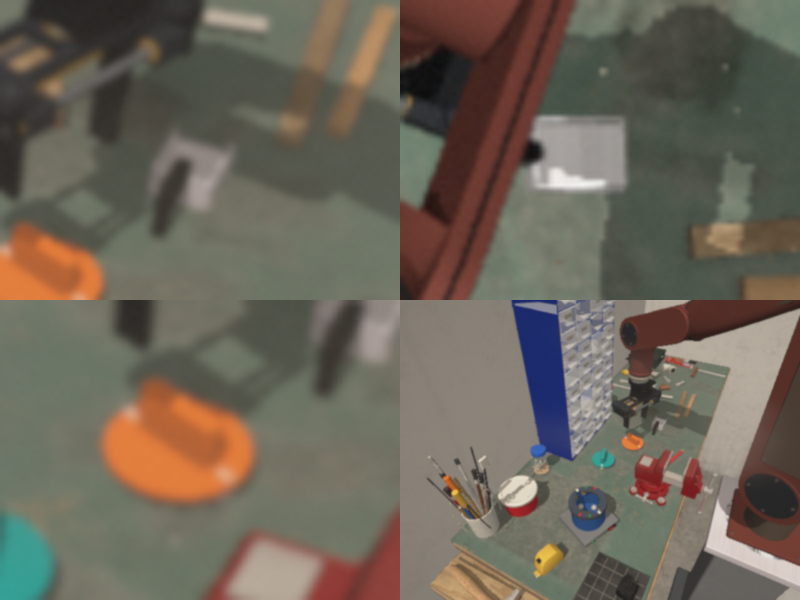

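The scoop stands upright and empty on the bench (top crop 580,155), so the third ball is in the drum. The lid is undisturbed at scene (325,198). Descending on the lid's bar.

```bash
python3 -m pendant '-0.18 0 2 0 0 0;0 0 3 0 0 0;0 0 2 0 0 0;0 0 0 0 0 0;0 0 0 0 0 0'
python3 - <<'E'
from h import *
s=telemetry.get_state();print(s['eef_pos'],s['ee_rot'])
a=snap("scene");hsv=cv2.cvtColor(a["frame"],cv2.COLOR_BGR2HSV)
m=cv2.inRange(hsv,(5,150,120),(18,255,255));n,l,st,ce=cv2.connectedComponentsWithStats(m);k=l[204,320];print(st[k],ce[k])
E
```

```text
clock: 21.6
eef_pos: [512.1, -154.6, 68.1]
ee_rot: [0.182, 0.983, -0.0, 0.0]
wrist_force: [0.1, -0.2, 0.7]
finger_gap: 87.2
grip_force: 0.0
[ 512.12175218 -154.58265912   68.12481475] [ 1.82226873e-01  9.83256430e-01 -1.20372556e-05  3.99720309e-04]
[311 187  30  23 433] [325.67898383 199.38337182]
```

```bash
python3 -m pendant '0.1 0 1.5 0 0 0;0 0 1.5 0 0 0;0 0 0 0 0 0;0 0 0 0 0 0'; python3 -m pendant '0 0 0 0 0 0;0 0 0 0 0 0;0 0 0 0 0 0;0 0 0 0 0 0;0 0 0 0 0 0;0 0 0 0 0 0;0 0 0 0 0 0;0 0 0 0 0 0;0 0 0 0 0 0;0 0 0 0 0 0' 1
python3 -c "
from h import *;s=telemetry.get_state();print(s['q'],s['eef_pos'],s['ee_rot'])"
```

```text
clock: 22.15
eef_pos: [510.6, -153.9, 37.1]
ee_rot: [0.182, 0.983, 0.0, -0.0]
wrist_force: [-0.5, 0.8, -0.1]
finger_gap: 86.9
grip_force: 0.0
clock: 23.4
eef_pos: [510.7, -154.1, 37.4]
ee_rot: [0.182, 0.983, 0.0, -0.0]
wrist_force: [0.4, -0.1, -1.0]
finger_gap: 13.6
grip_force: 30.0
[-4.40932320e-01  2.42198606e-01  1.91003872e+00  1.11877430e-04
  9.89430171e-01 -1.64639864e+00] [ 510.70507519 -154.06509803   37.42285926] [ 1.81681093e-01  9.83357502e-01  5.47542923e-05 -2.42388370e-05]
```

```bash
python3 -m pendant '0 0 -1 0 0 0;0 0 -3 0 0 0;0 0 -4 0 0 0;0 0 -4 0 0 0;0 0 -3 0 0 0;0 0 0 0 0 0'; python3 -m pendant '1.57 3.68 0 0 0 0;1.57 3.68 0 0 0 0;1.57 3.68 0 0 0 0;1.57 3.68 0 0 0 0;1.57 3.68 0 0 0 0;1.57 3.68 0 0 0 0;1.57 3.68 0 0 0 0;1.57 3.68 0 0 0 0;1.57 3.68 0 0 0 0;1.57 3.68 0 0 0 0;0 0 0 0 0 0.026;0 0 0 0 0 0'; python3 -m pendant '0 0 0 0 0 0;0 0 0 0 0 0'
python3 - <<'E'
from h import *
from scipy.spatial.transform import Rotation as Ro
s=telemetry.get_state();print(s['q'],s['eef_pos']);R=Ro.from_quat(s['ee_rot']).as_matrix();print(np.arctan2(R[1,0],R[0,0]),R[:,2])
a=snap("scene");hsv=cv2.cvtColor(a["frame"],cv2.COLOR_BGR2HSV)
m=cv2.inRange(hsv,(5,150,120),(18,255,255));n,l,st,ce=cv2.connectedComponentsWithStats(m)
for k in range(1,n):
  if st[k][4]>60: print(st[k],ce[k])
o=s['eef_pos']+R@[0,0,23.9]
th=np.linspace(0,6.28,50);c=w2px(a,o+np.c_[44*np.cos(th),44*np.sin(th),0*th]);print("pred disc bbox",c.min(0),c.max(0))
# camera bias check: drum collar
E
```

```text
clock: 24.15
eef_pos: [512.5, -154.8, 190.8]
ee_rot: [0.182, 0.983, -0.001, 0.003]
wrist_force: [0.3, -0.3, -1.8]
finger_gap: 13.6
grip_force: 30.0
clock: 25.65
eef_pos: [494.7, 245.2, 186.0]
ee_rot: [0.194, 0.981, -0.001, -0.001]
wrist_force: [-0.6, 0.0, -1.3]
finger_gap: 13.6
grip_force: 30.0
clock: 25.9
eef_pos: [495.7, 244.8, 187.4]
ee_rot: [0.195, 0.981, 0.0, -0.0]
wrist_force: [0.3, 0.6, -1.9]
finger_gap: 13.7
grip_force: 30.0
[ 3.16064626e-01  8.93969653e-02  1.76788860e+00  1.18060258e-04
  1.28445442e+00 -8.62085211e-01] [495.71658471 244.84840395 187.35759105]
2.7489128092831825 [-1.75235538e-04  6.18486628e-05 -9.99999983e-01]
[ 61 246  24  26 233] [ 71.03004292 257.0944206 ]
[240 248  44  32 916] [262.41048035 265.15283843]
pred disc bbox [238.71249356 246.13708677] [283.24655281 280.76732044]
```

```bash
python3 - <<'E'
from h import *
for nm,fn,z in(("scene","pics/s0.png",105),("top","pics/t0.png",105)):
    d=load(nm);f=cv2.imread(fn);hsv=cv2.cvtColor(f,cv2.COLOR_BGR2HSV).astype(int)
    P=np.array([495.5,245.8,105]);out=[]
    for name,da in(("white",0),("green",-.57),("red",-1.1)):
        e=[]
        for s in(0,np.pi):
            a=-.392+da+s;u=w2px(d,P+52*np.array([np.cos(a),np.sin(a),0]))[0];c=u
            for _ in range(4):
                y,x=np.mgrid[int(c[1])-4:int(c[1])+5,int(c[0])-4:int(c[0])+5]
                g=hsv[y,x]
                w={"white":np.clip(g[...,2]-120,0,None)*(g[...,1]<80),"green":np.clip(g[...,1]-100,0,None)*(abs(g[...,0]-65)<18),"red":np.clip(g[...,1]-110,0,None)*((g[...,0]<10)|(g[...,0]>170))}[name]
                w=w*(np.hypot(x-u[0],y-u[1])<4.5)
                c=np.array([(w*x).sum(),(w*y).sum()])/w.sum() if w.sum()>0 else c
            e.append(px2w(d,[c],z)[0])
        v=e[0]-e[1];out.append((name,((e[0]+e[1])/2)[:2].round(2),np.linalg.norm(v).round(1),round(np.arctan2(v[1],v[0])-da,3)))
    print(nm,out)
E
```

```text
scene [('white', array([495.83, 243.24]), np.float64(103.4), np.float64(-0.394)), ('green', array([494.69, 244.36]), np.float64(102.3), np.float64(-0.393)), ('red', array([495.05, 244.45]), np.float64(103.1), np.float64(-0.394))]
top [('white', array([495.29, 246.36]), np.float64(104.3), np.float64(-0.393)), ('green', array([495.71, 246.14]), np.float64(102.0), np.float64(-0.391)), ('red', array([495.62, 246.07]), np.float64(103.3), np.float64(-0.395))]
```

```bash
python3 -m pendant '0 0 1 0 0 0;0 0 2 0 0 0;0 0 1 0 0 0;0 0 0 0 0 0;0 0 0 0 0 0'; python3 -m pendant '0 0 0.3 0 0 0;0 0 0.3 0 0 0;0 0 0 0 0 0;0 0 0 0 0 0'; python3 -m pendant '0 0 0.3 0 0 0;0 0 0.3 0 0 0;0 0 0 0 0 0;0 0 0 0 0 0'
```

```text
clock: 26.58
eef_pos: [496.0, 245.9, 148.0]
ee_rot: [0.194, 0.981, 0.0, 0.0]
wrist_force: [-0.1, -0.7, -1.3]
finger_gap: 14.0
grip_force: 30.0
clock: 27.08
eef_pos: [495.6, 245.8, 141.5]
ee_rot: [0.194, 0.981, 0.0, -0.0]
wrist_force: [-0.5, 0.4, -1.6]
finger_gap: 13.7
grip_force: 30.0
clock: 27.58
eef_pos: [495.6, 245.8, 135.5]
ee_rot: [0.194, 0.981, 0.0, -0.0]
wrist_force: [0.2, -0.4, -0.9]
finger_gap: 13.5
grip_force: 30.0
```

Going in freely. Lowering further to the rim.

```bash
python3 -m pendant '0 0 0.3 0 0 0;0 0 0.2 0 0 0;0 0 0 0 0 0;0 0 0 0 0 0'; python3 -m pendant '0 0 0.1 0 0 0;0 0 0.1 0 0 0;0 0 0 0 0 0;0 0 0 0 0 0'
python3 -c "
from h import *;s=telemetry.get_state();print(s['q'],s['eef_pos'],s['wrist_force'],s['moment'])"
```

```text
clock: 28.08
eef_pos: [495.6, 245.8, 130.5]
ee_rot: [0.194, 0.981, 0.0, -0.0]
wrist_force: [-0.5, -0.8, -1.5]
finger_gap: 13.5
grip_force: 30.0
clock: 28.58
eef_pos: [495.7, 245.8, 128.9]
ee_rot: [0.194, 0.981, 0.0, 0.0]
wrist_force: [-1.9, -0.7, 3.0]
finger_gap: 13.8
grip_force: 30.0
[ 3.17740954e-01  1.53249880e-01  1.81499907e+00  1.93454621e-04
  1.17300941e+00 -8.61779287e-01] [495.6764133  245.82357143 128.90006288] [-1.92608796 -0.74201466  3.01577615] [-0.08923084  0.15845393 -0.01790326]
```

```bash
python3 -m pendant '0 0 0 0 0 0.06;0 0 0 0 0 0.06;0 0 0 0 0 0.06;0 0 0 0 0 0.06;0 0 0 0 0 0.06;0 0 0 0 0 0.06;0 0 0 0 0 0.06;0 0 0 0 0 0;0 0 0 0 0 0'
python3 - <<'E'
from h import *
from scipy.spatial.transform import Rotation as Ro
s=telemetry.get_state();R=Ro.from_quat(s['ee_rot']).as_matrix();print(s['q'],s['eef_pos'],"turn",-.393+np.pi-np.arctan2(R[1,0],R[0,0]),s['wrist_force'],s['moment'])
E
```

```text
clock: 29.7
eef_pos: [495.5, 245.4, 128.9]
ee_rot: [0.394, 0.919, -0.0, 0.0]
wrist_force: [-2.8, -3.4, 5.3]
finger_gap: 13.7
grip_force: 30.0
[ 3.17451363e-01  1.53074675e-01  1.81518232e+00 -5.01570004e-04
  1.17366172e+00 -4.42905342e-01] [495.53745474 245.38926578 128.90719505] turn 0.4172454823380751 [-2.83195649 -3.44631209  5.27274585] [-0.42869293  0.44213693 -0.00764951]
```

```bash
cat > p.py <<'E'
from h import *
from scipy.spatial.transform import Rotation as Ro
s=telemetry.get_state();R=Ro.from_quat(s['ee_rot']).as_matrix();print("turn tool",-.393+np.pi-np.arctan2(R[1,0],R[0,0]),s['wrist_force'],s['moment'],s['eef_pos'],s['finger_gap'])
th=np.arange(-np.pi,np.pi,.01)
for nm in("scene","top"):
    d=snap(nm);C=np.array([495.5,244.3 if nm=="scene" else 246.,111])
    f=cv2.GaussianBlur(d["frame"],(0,0),.6).astype(np.float32)
    acc=[]
    for r in(36,38,40):
        u=w2px(d,C+np.c_[r*np.cos(th),r*np.sin(th),0*th]).astype(np.float32)
        acc.append(cv2.remap(f,u[:,:1],u[:,1:],cv2.INTER_LINEAR)[:,0])
    v=np.mean(acc,0);b=v[:,0]  # blue: high on white, low on orange
    red=v[:,2]
    i=[k for k in range(2,len(th)-2) if b[k]==b[k-2:k+3].max() and b[k]>90 and red[k]>120]
    print(nm,[(round(-.393-th[k],3),round(((-.393-th[k])+np.pi/2)%np.pi-np.pi/2,3),v[k].round()) for k in i])
E
python3 p.py
```

```text
turn tool 0.4172454823380751 [-2.83195649 -3.44631209  5.27274585] [-0.42869293  0.44213693 -0.00764951] [495.53745474 245.38926578 128.90719505] 13.713930835973231
scene [(np.float64(-2.731), np.float64(0.41), array([173., 210., 242.], dtype=float32))]
top [(np.float64(0.399), np.float64(0.399), array([ 91., 115., 148.], dtype=float32))]
```

The lid follows the tool: its pointers read 0.40 to 0.41. Remaining turn is 0.155 rad.

```bash
python3 -m pendant '0 0 0 0 0 0.05;0 0 0 0 0 0.05;0 0 0 0 0 0.05;0 0 0 0 0 0;0 0 0 0 0 0;0 0 0 0 0 0;0 0 0 0 0 0'; python3 p.py
```

```text
clock: 30.68
eef_pos: [495.5, 245.4, 128.9]
ee_rot: [0.462, 0.887, -0.0, 0.0]
wrist_force: [-4.1, -2.9, 5.7]
finger_gap: 13.3
grip_force: 30.0
turn tool 0.5670624556763508 [-4.06535194 -2.90257361  5.65136017] [-0.48007348  0.37754916  0.11895655] [495.49555629 245.37336371 128.8938947 ] 13.306308765200082
scene [(np.float64(-2.581), np.float64(0.56), array([171., 211., 242.], dtype=float32))]
top [(np.float64(0.539), np.float64(0.539), array([109., 133., 169.], dtype=float32))]
```

```bash
python3 -m pendant '0 0 0 0 0 0.01;0 0 0 0 0 0;0 0 0 0 0 0;0 0 0 0 0 0;0 0 0 0 0 0'; python3 p.py; python3 -c "
from cell import order;print(order.close_job())"
```

```text
clock: 31.4
eef_pos: [495.5, 245.4, 128.9]
ee_rot: [0.466, 0.885, -0.0, 0.0]
wrist_force: [-3.9, -2.6, 6.0]
finger_gap: 14.0
grip_force: 30.0
turn tool 0.5766952961040821 [-3.92523499 -2.62537219  6.02555196] [-0.47978122  0.4155749   0.25490963] [495.4888746  245.37941654 128.90245441] 13.988924227329322
scene [(np.float64(-2.571), np.float64(0.57), array([174., 211., 242.], dtype=float32))]
top [(np.float64(0.559), np.float64(0.559), array([105., 131., 168.], dtype=float32))]
the job is handed in; nothing more can be done
None
```

The job is handed in at 31 s: I tipped the balls into the drum (two seen there, the third inferred because the scoop is empty), set the scoop down upright, and the gripper still holds the lid at the half-way marks, turned about 0.57 rad.

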